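# Seat the filter cassette and lock its quarter-turn studs

## Task

Someone left the dark tube block with the red lid in the bay of the filter dock: take it out and stand it upright on free bench. Then slide the blue filter cassette fully home into the bay, and lock it in with both orange-winged quarter-turn fasteners: press each head down and turn it ninety degrees, so that its steel tongue swings across the back of the cassette, until it catches and springs up. Leave the other things on the bench where they are.

Things in the scene. Friction and masses are not known exactly. Their poses are not given: they have to be found in the camera images.
- dock: fixed U-shaped filter dock; origin on the bench midway between the two fasteners; +x is the insertion direction, the bay opens to -x. Bay 71 mm wide (y = -35.5 to +35.5 mm), floor is the bench. Fastener axes at (0, +74) and (0, -74) mm; steel tongues reach 56 mm from the axis, 14 mm wide, at z = 40 to 46 mm while up.
- bay_mouth (a point): middle of the bay's mouth on the bench, dock x = -38 mm. Grey fastener housings flank the bay from dock x = -38 to 38 mm, y = 36 to 113 mm on both sides, 24 mm tall; behind them rails 12 mm thick, 32 mm tall.
- bay_stop (a point): middle of the bay's back stop on the bench, dock x = 112 mm: face of the white filter head (dock x = 112 to 157 mm, 150 mm wide, 85 mm tall, black spigot on it to 107 mm)
- cassette: blue filter cassette with white pleated top, loose box 100 x 64 x 50 mm (x, y, z), 0.35 kg; origin at the centre of its underside, its -x end (black plate) is the rear, though either end may lead. Fully home its origin is at dock x = 62 mm, y = 0 and its rear face at dock x = 12 mm. If it stands short of home it is in the way of the tongues.
- tube_block: dark blue tube storage block with red lid, loose, solid, 41 x 53 x 42 mm (x, y, z), 0.1 kg; origin at the centre of its underside; starts inside the bay
- left_head (a point): left fastener of the dock (dock y = +74 mm). Black disc 72 mm across, 8 mm thick, its top face at z = 66 mm, with an orange upright wing bar 68 mm long, 12 mm thick and 20 mm tall on it (wing top z = 86 mm), centred on the disc. The point is the centre of the disc's top face, under the wing.
- right_head (a point): right fastener of the dock (dock y = -74 mm). Black disc 72 mm across, 8 mm thick, its top face at z = 66 mm, with an orange upright wing bar 68 mm long, 12 mm thick and 20 mm tall on it (wing top z = 86 mm), centred on the disc. The point is the centre of the disc's top face, under the wing.
- left_press (a joint): how far the left head is pressed down, m, 0 to 0.011; a spring pushes it up with about 4 N at 0, 8 N at 0.008, 10 N at the bottom stop. At least 0.008 frees it to turn; once caught after the quarter turn it springs back only to about 0.004.
- right_press (a joint): how far the right head is pressed down, m, 0 to 0.011; a spring pushes it up with about 4 N at 0, 8 N at 0.008, 10 N at the bottom stop. At least 0.008 frees it to turn; once caught after the quarter turn it springs back only to about 0.004.
- left_turn (a joint): turn of the left head, rad: 0 open (wing and steel tongue along dock x, tongue pointing out of the bay), 1.57 locked (wing and tongue across the bay); the stop is at 1.60. Locking turns counterclockwise seen from above. It cannot be turned from 0 unless pressed 0.008 m; friction about 0.05 N m.
- right_turn (a joint): turn of the right head, rad: 0 open (wing and steel tongue along dock x, tongue pointing out of the bay), 1.57 locked (wing and tongue across the bay); the stop is at 1.60. Locking turns clockwise seen from above. It cannot be turned from 0 unless pressed 0.008 m; friction about 0.05 N m.
- petri: petri dish, 91 mm across, 16 mm tall, loose bystander; origin under its centre (as for all below)
- tape: roll of tan tape lying flat, 94 mm across, 25 mm tall, bystander
- label_roll: yellow roll lying flat, 66 mm across, 25 mm tall, bystander
- amber: amber bottle with blue cap, 88 mm across, 192 mm tall, bystander
- cup: clear beaker, 87 mm across, 109 mm tall, bystander
- vial_red: vial with red cap, 27 mm across, 53 mm tall, bystander beside the dock
- vial_blue: vial with blue cap, 27 mm across, 53 mm tall, bystander beside the dock
- vial_clear: clear vial with blue cap, 27 mm across, 53 mm tall, bystander beside the cassette's way, on the dock's +y side
- timer: white bench timer standing upright, 21 x 62 x 66 mm (x, y, z), bystander beside the cassette's way, on the dock's -y side
Not all that is in view belongs to the job. There is more than one size of the tube_block; the one meant has the size given above.

How it is judged:
By the outcome, as a careful person would: the job done as asked, in the order asked, and still so for the second after the job is handed in, with the robot touching nothing.
It also fails if it takes over 72 s, if anything falls off the work surface, if the arm or the gripper's body presses on something with over 40 N, if the wrist force passes 120 N, or if a joint passes its speed limit or range.

## Robot

A 7-joint arm with a two-finger parallel gripper is mounted at the origin on a cart in front of the work surface, level with it; the furniture and walls round the work are solid. World frame = base frame: x ahead of the robot, y to its left, z up, the work surface at z = 0. Lengths are in m, angles in rad, forces in N, time in s.
With the tool pointing down it reaches from about 0.35 to 0.9 m from the base axis. Payload 7.2 kg.
Tool frame: the origin (TCP) lies between the finger pads; the fingertips stand 19 mm ahead of it and the grasp point (between the pads) is the TCP; z points along the fingers, y is the line along which they close (so a half turn about z gives the same grasp; the last joint's range is limited). The gripper opens to 88 mm and grips with 3 to 60 N. Pads are 20 mm wide; open, the fingers measure 115 mm over their backs; the gripper's body (75 mm by 178 mm) begins 61 mm behind the grasp point.
Start: joints at [1.275, 0.411, -0.013, 1.596, 0.006, 1.134, -0.082], TCP at [0.141, -0.609, 0.242] pointing down, gripper open.
Joint ranges: [-2.95, 2.95], [-0.29, 1.99], [-1.47, 1.44], [0.14, 2.54], [-1.03, 4.17], [0.13, 1.85], [-2.86, 2.86]. Speed limits (rad/s): [2.39, 2.39, 3.01, 3.01, 3.14, 3.14, 3.14].

## Interface

Orientations are given as [roll, pitch, yaw] about the fixed x, y, z axes, in that order (R = Rz(yaw) Ry(pitch) Rx(roll)).
In Python, from bench import arm gives the robot as it stands.
- The arm moves only by the tool jog_arm, never from a script. Its argument "targets" is a list of rows, each an object with "offset": the shift along the world's x, y, z in cm, a list of three; "spin": the turn about the world's z in rad; "fingers": the opening, from 0 (shut) to 1 (fully open). A call has 1 to 5 rows; each row shifts and turns the commanded pose from where the row before left it; what a row does not reach is not made up. A row lasts 1/8 s, in which the tool goes at most 62.5 mm and 10.7 degrees, less where a joint would pass 70% of its speed; a pose out of reach is approached as far as the arm can. A call is refused whole if a number of a shift passes 6.25 or a number of a turn 0.188, either way. A call with a gripper value outside its range is refused whole. The fingers move at their own pace and stop on an object; "squeeze" is the grip in N (left out, the last holds). Time passes only in rows, so rows that do not move let the fingers close. It gives the time, the measured TCP pose, the force, the opening and the grip force at its end, in the units of the state.
- arm.sense(): the state, without advancing time (a new reading comes with each control period).
- arm.grab_frame(name): name is "scene" or "side" or "wrist"; returns the picture (384x512x3 uint8, red, green, blue); there is no depth.
- arm.camera_params(name): a dict with "camera_matrix" (3x3 intrinsics, pixels), "position" and "orientation" of the camera in the world; the wrist camera has in their place "tool_from_camera" (4x4, takes a point from camera to tool coordinates, whose origin is the TCP and whose axes are the flange's). Camera axes: x right, y down, z forward; pixel columns grow to the right and rows downward; lengths in m; the calibration is good to about 2 mm. The wrist camera is an equidistant fisheye: a pixel r from the principal point sees the ray r / f radians off the axis. A picture is of the moment at which its call begins: read the wrist's pose just before it. camera_params takes no time and is no camera call.
- arm.sign_off(): hands the job in; it is judged then, once.
The state is a dict: "clock": time; "joint_positions": joint angles; "joint_velocities": joint speeds; "joint_torque": joint torques, N m; "position": TCP position; "orientation": TCP orientation; "ft_force": force on the tool from outside, world axes, zero at the start; "ft_torque": the same for the moment, N m; "grip_width": finger opening in m; "gripper_force": force on a finger pad.
Only numpy, scipy, OpenCV 4.12 (cv2) and the standard library are available. Lean on these libraries where they do the work, as an engineer would, in place of code of your own. Each camera call takes 0.05 s, during which the arm holds its last target. There are 200 camera calls.

## Working session

There is one attempt and no reset: what is moved stays moved. The work goes in short steps, Python scripts to look and compute and a tool call to move; the robot and the scene stay as the last step left them, time stands still between calls to the robot, and variables do not carry over. Pictures are saved under pics/ and viewed, at most 11 in all, crops included, and the job is handed in when it is done.

Besides the shell and the picture viewer there is one more tool, called after ">>>" as name(argument=value, ...), one argument or row to a line, values as JSON. jog_arm: Moves the arm, as the interface text tells. Its arguments: {"type":"object","properties":{"targets":{"type":"array","items":{"type":"object","properties":{"offset":{"type":"array","items":{"type":"number"}},"spin":{"type":"number"},"fingers":{"type":"number"}}}},"squeeze":{"type":"number"}},"required":["targets"]}

```bash
mkdir -p pics
cat > h.py <<'E'
import numpy as np, cv2
from bench import arm
from scipy.spatial.transform import Rotation as R
def ray(name,uv):
    p=arm.camera_params(name); K=np.array(p["camera_matrix"])
    o=np.array(p["orientation"]); M=o if o.shape==(3,3) else R.from_euler('xyz',o).as_matrix() 
    d=M@np.linalg.inv(K)@np.array([uv[0],uv[1],1.]); return np.array(p["position"]),d
def onz(name,uv,z):
    c,d=ray(name,uv); return c+d*(z-c[2])/d[2]
def proj(name,P):
    p=arm.camera_params(name); K=np.array(p["camera_matrix"]); o=np.array(p["orientation"]); M=o if o.shape==(3,3) else R.from_euler('xyz',o).as_matrix()
    q=K@(M.T@(np.array(P)-np.array(p["position"]))); return q[:2]/q[2]
def save(name,f):
    im=arm.grab_frame(name)[:,:,::-1]; cv2.imwrite('pics/'+f,im); return im
E
python3 - <<'E'
from h import *
for n in("scene","side","wrist"):
    print(n,arm.camera_params(n))
a=save("scene","s0.png");b=save("side","d0.png")
print(arm.sense())
cv2.imwrite('pics/s0b.png',cv2.resize(a,(800,600),interpolation=cv2.INTER_CUBIC))
cv2.imwrite('pics/d0b.png',cv2.resize(b,(800,600),interpolation=cv2.INTER_CUBIC))
E
```

```text
scene {'camera_matrix': array([[425.74661472,   0.        , 261.42926975],
       [  0.        , 425.74661472, 187.7528784 ],
       [  0.        ,   0.        ,   1.        ]]), 'position': array([-0.13090009, -0.93448142,  1.34621364]), 'orientation': array([-2.4137159 , -0.00750715, -0.6017765 ])}
side {'camera_matrix': array([[361.43975771,   0.        , 259.75608748],
       [  0.        , 361.43975771, 194.24539808],
       [  0.        ,   0.        ,   1.        ]]), 'position': array([-0.31526268,  0.65587342,  0.5781226 ]), 'orientation': array([-1.99809434,  0.01009113, -2.24339783])}
wrist {'camera_matrix': array([[297.31863964,   0.        , 257.11554284],
       [  0.        , 297.31863964, 194.3872576 ],
       [  0.        ,   0.        ,   1.        ]]), 'tool_from_camera': array([[-2.98517691e-04, -9.57513149e-01, -2.88389461e-01,
         7.98559951e-02],
       [ 9.99999774e-01, -4.59576166e-04,  4.90768967e-04,
        -8.86883966e-04],
       [-6.02454662e-04, -2.88389249e-01,  9.57513069e-01,
        -1.43087021e-01],
       [ 0.00000000e+00,  0.00000000e+00,  0.00000000e+00,
         1.00000000e+00]])}
{'clock': 0.1, 'joint_positions': array([ 1.27482868,  0.41181001, -0.01271989,  1.59696256,  0.00558974,
        1.13432841, -0.08219781]), 'joint_velocities': array([ 0.00072912, -0.0002223 , -0.00087767, -0.00067851,  0.00151896,
       -0.00046388,  0.0001887 ]), 'joint_torque': array([ 2.98696476e-03, -5.89103472e+01,  6.44131377e-01, -2.91712028e+01,
       -5.37815073e-02,  1.45294564e-02,  6.52079393e-05]), 'position': array([ 0.14099801, -0.60843391,  0.24089839]), 'orientation': array([-3.14012266e+00,  9.19599083e-05,  2.27797001e-01]), 'ft_force': array([ 0.38917063, -0.33820576, -0.47301432]), 'ft_torque': array([ 0.04760247,  0.04682575, -0.02231387]), 'gripper_force': 0.0, 'grip_width': 0.08775302357922539}
```

View pics/s0b.png

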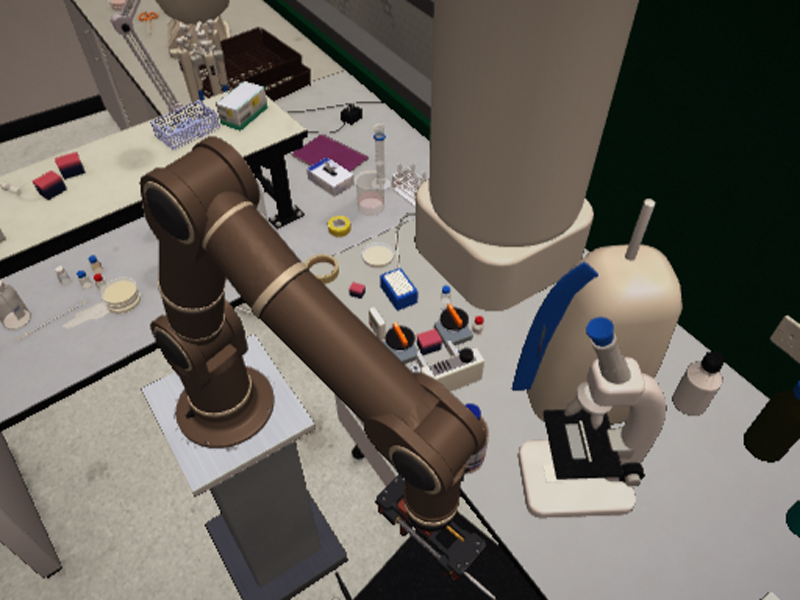

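View pics/d0b.png

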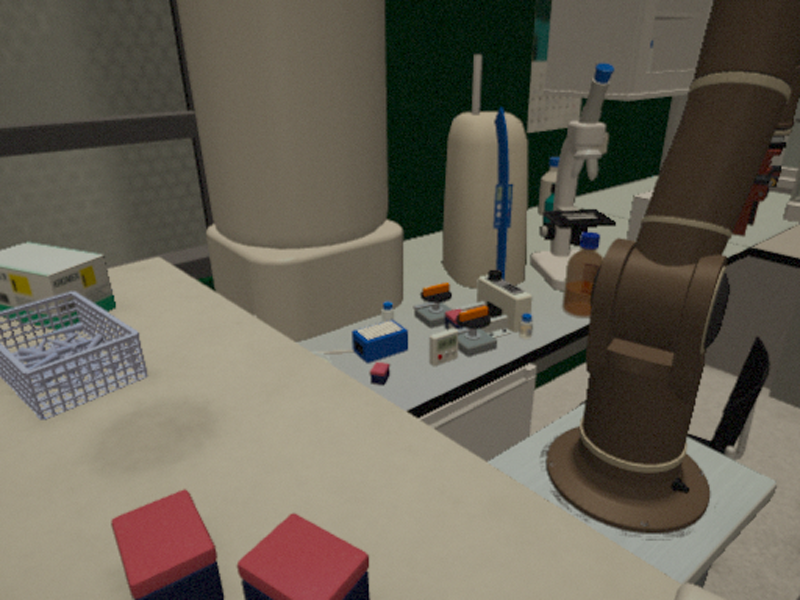

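Scene: the dock is near (430,340) in the enlarged view, with its heads at (400,338) and (455,318), the cassette at (399,288), the block in the bay at (429,341), the filter head at (450,370), the timer at (377,320) and vial_clear at (446,293). The side view agrees.

```bash
cat > m.py <<'E'
from h import *
im=cv2.imread('pics/s0.png'); hsv=cv2.cvtColor(im,cv2.COLOR_BGR2HSV)
def blobs(lo,hi,z,roi,mn=8):
    m=cv2.inRange(hsv,np.array(lo),np.array(hi)); k=np.zeros_like(m); x0,x1,y0,y1=roi; k[y0:y1,x0:x1]=m[y0:y1,x0:x1]
    n,l,s,c=cv2.connectedComponentsWithStats(k)
    for i in range(1,n):
        if s[i,4]>=mn:
            ys,xs=np.where(l==i); P=np.array([onz("scene",(x,y),z)[:2] for x,y in zip(xs,ys)])
            r=cv2.minAreaRect(P.astype(np.float32)*1000)
            print(s[i,4],c[i].round(1),onz("scene",c[i],z)[:2].round(4),[np.round(q,1) for q in r])
roi=(200,330,140,260)
print('orange');blobs((5,150,120),(18,255,255),.08,roi)
print('blue');blobs((100,120,60),(125,255,255),.03,roi)
print('red');blobs((160,80,60),(180,255,255),.042,roi)
print('head mid',onz("scene",(450*.64,352*.64),.085))
E
python3 m.py; python3 -c "
import cv2
im=cv2.imread('pics/s0.png')[150:260,205:325]
cv2.imwrite('pics/c.png',cv2.resize(im,None,fx=5,fy=5,interpolation=cv2.INTER_CUBIC))"
```

```text
orange
40 [290.8 201.1] [ 0.5709 -0.1307] [array([ 571.4, -129.5]), array([68.4, 10.7]), np.float64(80.7)]
41 [256.  213.6] [ 0.4247 -0.1063] [array([ 425.1, -104.5]), array([67.9, 10.9]), np.float64(80.1)]
blue
172 [256.6 188.7] [0.5218 0.0339] [array([533.9,  55.1]), array([133.7,  73.8]), np.float64(77.1)]
21 [285. 185.] [ 0.6313 -0.0156] [array([631.3, -15.6]), array([22.8, 16.7]), np.float64(53.6)]
14 [328.6 245.7] [ 0.5846 -0.3492] [array([ 586.3, -346.4]), array([36.1,  3.7]), np.float64(49.5)]
red
52 [228.2 183.9] [0.4335 0.1127] [array([433. , 113.1]), array([32.6, 35.5]), np.float64(37.6)]
15 [305.8 204.7] [ 0.63   -0.1547] [array([ 628.3, -155. ]), array([20.6, 11.9]), np.float64(51.4)]
136 [274.6 216.2] [ 0.4937 -0.1322] [array([ 494.1, -131.9]), array([46.5, 54.8]), np.float64(76.7)]
head mid [ 0.48940684 -0.2207363   0.085     ]
```

View pics/c.png

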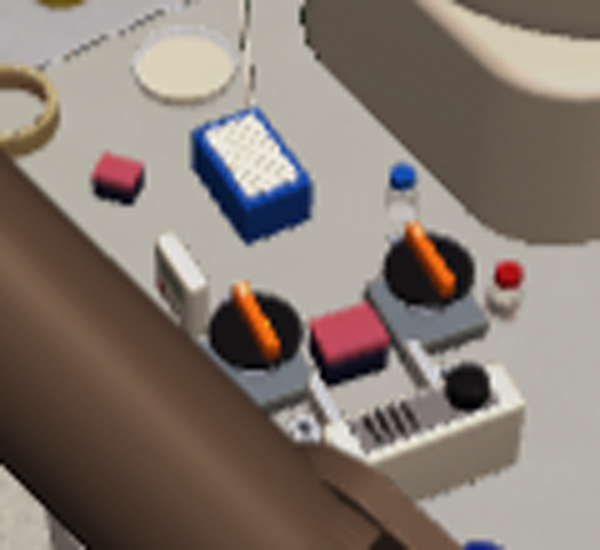

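>>> jog_arm(
  targets=[
    {"offset": [1, 2, 5], "spin": 0, "fingers": 1},
    {"offset": [3.5, 5, 1], "spin": -0.05, "fingers": 1},
    {"offset": [3.5, 5, 0], "spin": -0.05, "fingers": 1},
    {"offset": [3.5, 5, 0], "spin": -0.05, "fingers": 1},
    {"offset": [3.5, 6, 0], "spin": -0.05, "fingers": 1},
  ],
)

```text
clock: 0.72
position: [0.2886, -0.383, 0.3015]
orientation: [-3.142, -0.0, 0.026]
ft_force: [0.7, -0.2, 0.4]
grip_width: 0.0877
gripper_force: 0.0
```

>>> jog_arm(
  targets=[
    {"offset": [3.5, 6, 0], "spin": -0.05, "fingers": 1},
    {"offset": [3.5, 6, 0], "spin": -0.05, "fingers": 1},
    {"offset": [3.5, 6, 0], "spin": -0.05, "fingers": 1},
    {"offset": [3.5, 6, 0], "spin": -0.044, "fingers": 1},
    {"offset": [2, 6, 0], "spin": 0, "fingers": 1},
  ],
)

```text
clock: 1.35
position: [0.4341, -0.1078, 0.3015]
orientation: [-3.141, -0.0, -0.167]
ft_force: [1.0, -0.3, -0.0]
grip_width: 0.088
gripper_force: 0.0
```

>>> jog_arm(
  targets=[
    {"offset": [0, 0, 0], "spin": 0, "fingers": 1},
    {"offset": [0, 0, 0], "spin": 0, "fingers": 1},
  ],
)

```text
clock: 1.6
position: [0.433, -0.1101, 0.3014]
orientation: [3.141, 0.001, -0.166]
ft_force: [-0.5, -0.3, 0.9]
grip_width: 0.0878
gripper_force: 0.0
```

```bash
cat >> h.py <<'E'
TC=None
def wray(uv,st):
    p=arm.camera_params("wrist"); K=np.array(p["camera_matrix"]); T=np.array(p["tool_from_camera"])
    a=(uv[0]-K[0,2])/K[0,0]; b=(uv[1]-K[1,2])/K[1,1]; r=np.hypot(a,b)+1e-12
    d=np.array([np.sin(r)*a/r,np.sin(r)*b/r,np.cos(r)])
    M=R.from_euler('xyz',st["orientation"]).as_matrix()
    return np.array(st["position"])+M@T[:3,3], M@T[:3,:3]@d
def won(uv,z,st):
    c,d=wray(uv,st); return (c+d*(z-c[2])/d[2])[:2]
def wproj(P,st):
    p=arm.camera_params("wrist"); K=np.array(p["camera_matrix"]); T=np.array(p["tool_from_camera"])
    M=R.from_euler('xyz',st["orientation"]).as_matrix()
    q=T[:3,:3].T@(M.T@(np.array(P)-st["position"])-T[:3,3]); r=np.arctan2(np.hypot(q[0],q[1]),q[2]); n=np.hypot(q[0],q[1])
    return K[0,0]*r*q[:2]/n+K[:2,2]
def wblobs(im,st,lo,hi,z,mn=60):
    hsv=cv2.cvtColor(im,cv2.COLOR_BGR2HSV); m=cv2.inRange(hsv,np.array(lo),np.array(hi))
    n,l,s,c=cv2.connectedComponentsWithStats(m)
    for i in range(1,n):
        if s[i,4]>=mn:
            ys,xs=np.where(l==i); P=np.array([won((x,y),z,st) for x,y in zip(xs,ys)])
            r=cv2.minAreaRect(P.astype(np.float32)*1000)
            print(s[i,4],c[i].round(1),[np.round(q,1) for q in r])
E
cat > look.py <<'E'
import sys
from h import *
st=arm.sense(); im=save("wrist",sys.argv[1]+'.png')
cv2.imwrite('pics/'+sys.argv[1]+'b.png',cv2.resize(im,(800,600),interpolation=cv2.INTER_CUBIC))
np.save(sys.argv[1]+'.npy',st,allow_pickle=True)
print(st['clock'],st['position'],st['orientation'],st['ft_force'])
print('orange');wblobs(im,st,(5,150,100),(18,255,255),.086)
print('blue');wblobs(im,st,(100,120,50),(125,255,255),.05)
print('red');wblobs(im,st,(165,80,60),(180,255,255),.042)
E
python3 look.py w1
```

```text
1.6 [ 0.43301616 -0.11008564  0.30138047] [ 3.14117529e+00  7.12821182e-04 -1.65890771e-01] [-0.4607892  -0.29854343  0.91725238]
orange
467 [256.5  58.9] [array([ 570.6, -129.3]), array([65.1, 11.2]), np.float64(79.7)]
520 [255.7 177.8] [array([ 426.6, -104.3]), array([64.8, 12.8]), np.float64(80.4)]
blueTraceback (most recent call last):
  File "look.py", line 8, in <module>
    print('blue');wblobs(im,st,(100,120,50),(125,255,255),.05)
                  ~~~~~~^^^^^^^^^^^^^^^^^^^^^^^^^^^^^^^^^^^^^^
  File "h.py", line 34, in wblobs
    ys,xs=np.where(l==i); P=np.array([won((x,y),z,st) for x,y in zip(xs,ys)])
                                      ~~~^^^^^^^^^^^^
  File "h.py", line 23, in won
    c,d=wray(uv,st); return (c+d*(z-c[2])/d[2])[:2]
        ~~~~^^^^^^^
  File "h.py", line 17, in wray
    p=arm.camera_params("wrist"); K=np.array(p["camera_matrix"]); T=np.array(p["tool_from_camera"])
ValueError: time passes only in moves, steps and waits
```

View pics/w1b.png

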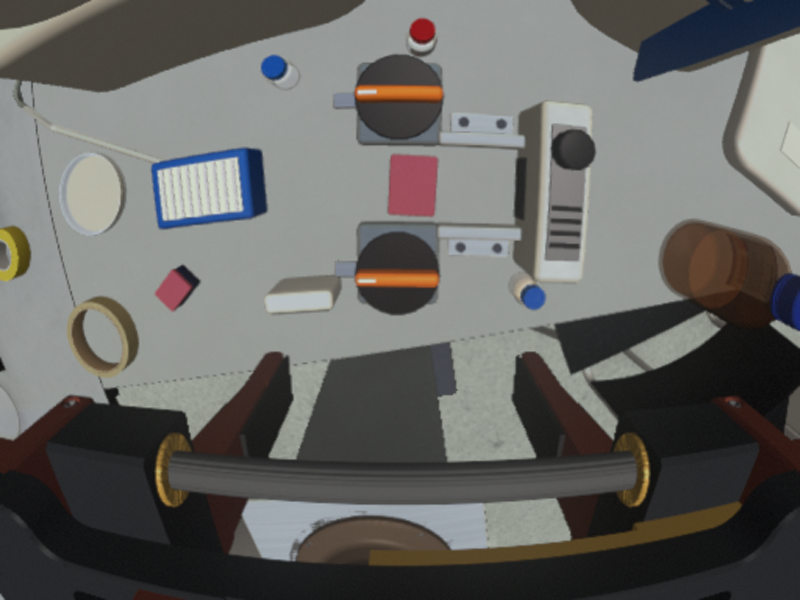

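```bash
sed -i 's/p=arm.camera_params("wrist")/p=WP/; s/^TC=None/WP=arm.camera_params("wrist"); O=np.array([.4985,-.117]); DX=np.array([-.171,-.985]); DY=np.array([.985,-.171])\ndef dk(P): v=np.array(P)[:2]-O; return np.round([v@DX,v@DY],4)\ndef wd(x,y): return np.round(O+x*DX+y*DY,4)/' h.py
sed -i "s/print(s\[i,4\],c\[i\].round(1),\[np/print(s[i,4],c[i].round(1),dk(np.array(r[0])\/1000),[np/" h.py
python3 - <<'E'
from h import *
st=np.load('w1.npy',allow_pickle=True).item(); im=cv2.imread('pics/w1.png')[:250]
print('red');wblobs(im,st,(165,80,60),(180,255,255),.042)
print('orange');wblobs(im,st,(5,150,100),(18,255,255),.086)
hsv=cv2.cvtColor(im,cv2.COLOR_BGR2HSV); m=cv2.inRange(hsv,np.array((100,120,40)),np.array((125,255,255)))[80:160,80:190]
ys,xs=np.where(m); 
# top outline pixel corners by eye (800x600) x .64
for q in [(152,165),(246,149),(250,218),(159,228),(260,148),(266,210)]:
    p=won((q[0]*.64,q[1]*.64),.05 if q[0]<255 else 0,st); print(q,p.round(4),dk(p))
for n,q,z in [('vialclear cap',(274,68),.053),('timer top c',(303,302),.066),('vialblue',(533,297),.05),('petri',(92,194),.01),('amber cap',(795,300),.19),('tape',(103,336),.02),('decoy',(177,290),.03),('bench edge',(400,365),0),('cord',(160,158),0)]:
    p=won((q[0]*.64,q[1]*.64),z,st); print(n,p.round(3),dk(p))
cv2.imwrite('pics/c2.png',cv2.resize(im[80:160,90:180],None,fx=7,fy=7,interpolation=cv2.INTER_CUBIC))
E
```

```text
red
157 [270.   18.5] [0.0198 0.1383] [array([ 631.5, -160.2]), array([18.8, 19.8]), np.float64(23.3)]
1126 [263.7 118. ] [ 0.0121 -0.0009] [array([ 495.6, -128.7]), array([39.9, 51.6]), np.float64(77.4)]
357 [110.8 185.1] [-0.2195 -0.0945] [array([443. , 115.5]), array([27.6, 36.8]), np.float64(35.1)]
orange
467 [256.5  58.9] [-0.0003  0.0731] [array([ 570.6, -129.3]), array([65.1, 11.2]), np.float64(79.7)]
520 [255.7 177.8] [-0.0002 -0.073 ] [array([ 426.6, -104.3]), array([64.8, 12.8]), np.float64(80.4)]
(152, 165) [0.5643 0.1023] [-0.2272  0.0273]
(246, 149) [0.5544 0.0069] [-0.1316  0.0339]
(250, 218) [0.494  0.0157] [-0.13   -0.0271]
(159, 228) [0.5049 0.1089] [-0.2236 -0.0323]
(260, 148) [0.5574 0.0089] [-0.1341  0.0365]
(266, 210) [0.4961 0.015 ] [-0.1296 -0.0249]
vialclear cap [ 0.619 -0.031] [-0.1054  0.1036]
timer top c [ 0.415 -0.02 ] [-0.0813 -0.0992]
vialblue [ 0.381 -0.221] [ 0.1229 -0.0981]
petri [0.561 0.21 ] [-0.3331  0.0055]
amber cap [ 0.389 -0.406] [ 0.3031 -0.0583]
tape [0.404 0.241] [-0.3367 -0.1545]
decoy [0.44  0.118] [-0.2213 -0.098 ]
bench edge [ 0.314 -0.088] [ 0.0026 -0.1872]
cord [0.575 0.12 ] [-0.2461  0.0354]
```

View pics/c2.png

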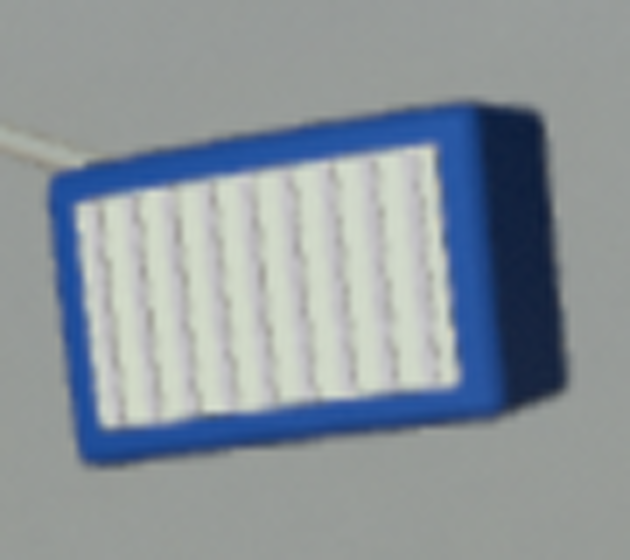

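Wrist view: all fits. The block lies at dock (12,-1) mm and the cassette at about (-178,0) mm, turned about +0.06 rad. Next, grasp the block.

>>> jog_arm(
  targets=[
    {"offset": [6.2, -1.9, -1], "spin": -0.02, "fingers": 1},
    {"offset": [0.1, 0, -5.5], "spin": 0, "fingers": 1},
    {"offset": [0, 0, -5.5], "spin": 0, "fingers": 1},
    {"offset": [0, 0, -5], "spin": 0, "fingers": 1},
    {"offset": [0, 0, 0], "spin": 0, "fingers": 1},
  ],
)

```text
clock: 2.28
position: [0.4904, -0.1289, 0.1291]
orientation: [-3.142, 0.008, -0.188]
ft_force: [0.7, 0.9, 0.7]
grip_width: 0.0878
gripper_force: 0.0
```

>>> jog_arm(
  targets=[
    {"offset": [0, 0, -4], "spin": 0, "fingers": 1},
    {"offset": [0, 0, -3], "spin": 0, "fingers": 1},
    {"offset": [0, 0, -2.7], "spin": 0, "fingers": 1},
    {"offset": [0, 0, 0], "spin": 0, "fingers": 1},
  ],
)

```text
clock: 2.78
position: [0.4934, -0.1288, 0.0357]
orientation: [3.141, 0.001, -0.188]
ft_force: [-0.2, -0.3, 0.8]
grip_width: 0.0877
gripper_force: 0.0
```

>>> jog_arm(
  targets=[
    {"offset": [0, 0, 0], "spin": 0, "fingers": 0.3},
    {"offset": [0, 0, 0], "spin": 0, "fingers": 0.3},
    {"offset": [0, 0, 0], "spin": 0, "fingers": 0.3},
    {"offset": [0, 0, 0], "spin": 0, "fingers": 0.3},
  ],
  squeeze=15,
)

```text
clock: 3.28
position: [0.4936, -0.1278, 0.0356]
orientation: [3.141, -0.001, -0.186]
ft_force: [-0.3, -0.6, 0.3]
grip_width: 0.0511
gripper_force: 0.0
```

>>> jog_arm(
  targets=[
    {"offset": [0, 0, 0], "spin": 0, "fingers": 0.3},
    {"offset": [0, 0, 0], "spin": 0, "fingers": 0.3},
    {"offset": [0, 0, 0], "spin": 0, "fingers": 0.3},
  ],
)

```text
clock: 3.65
position: [0.4935, -0.1278, 0.0352]
orientation: [3.141, -0.0, -0.186]
ft_force: [-1.2, 0.1, 2.6]
grip_width: 0.0411
gripper_force: 14.9
```

>>> jog_arm(
  targets=[
    {"offset": [0, 0, 3], "spin": 0, "fingers": 0.3},
    {"offset": [0, 0, 5], "spin": 0, "fingers": 0.3},
    {"offset": [0, 0, 5], "spin": 0, "fingers": 0.3},
    {"offset": [2, -2, 2], "spin": 0, "fingers": 0.3},
    {"offset": [0, 0, 0], "spin": 0, "fingers": 0.3},
  ],
)

```text
clock: 4.28
position: [0.515, -0.1493, 0.1866]
orientation: [3.141, -0.004, -0.188]
ft_force: [-0.9, 0.4, -1.0]
grip_width: 0.041
gripper_force: 14.9
```

>>> jog_arm(
  targets=[
    {"offset": [4.5, -4.4, 0], "spin": 0, "fingers": 0.3},
    {"offset": [4.5, -4.4, 0], "spin": 0, "fingers": 0.3},
    {"offset": [0, 0, -5], "spin": 0, "fingers": 0.3},
    {"offset": [0, 0, -5], "spin": 0, "fingers": 0.3},
    {"offset": [0, 0, 0], "spin": 0, "fingers": 0.3},
  ],
)

```text
clock: 4.9
position: [0.5988, -0.2333, 0.0798]
orientation: [-3.14, 0.01, -0.185]
ft_force: [0.6, -0.1, -0.4]
grip_width: 0.0409
gripper_force: 14.9
```

>>> jog_arm(
  targets=[
    {"offset": [0, 0, -2.8], "spin": 0, "fingers": 0.3},
    {"offset": [0, 0, -1.5], "spin": 0, "fingers": 0.3},
    {"offset": [0, 0, -0.5], "spin": 0, "fingers": 0.3},
    {"offset": [0, 0, 0], "spin": 0, "fingers": 0.3},
  ],
)

```text
clock: 5.4
position: [0.6031, -0.2351, 0.0379]
orientation: [3.141, -0.001, -0.186]
ft_force: [-0.2, -0.2, -0.9]
grip_width: 0.0411
gripper_force: 14.9
```

>>> jog_arm(
  targets=[
    {"offset": [0, 0, -0.25], "spin": 0, "fingers": 0.3},
    {"offset": [0, 0, 0], "spin": 0, "fingers": 0.3},
    {"offset": [0, 0, 0], "spin": 0, "fingers": 0.7},
    {"offset": [0, 0, 0], "spin": 0, "fingers": 0.7},
    {"offset": [0, 0, 0], "spin": 0, "fingers": 0.7},
  ],
)

```text
clock: 6.02
position: [0.6028, -0.2351, 0.0347]
orientation: [3.142, 0.0, -0.186]
ft_force: [0.8, -0.2, 0.1]
grip_width: 0.0612
gripper_force: 0.0
```

>>> jog_arm(
  targets=[
    {"offset": [0, 0, 2], "spin": 0, "fingers": 0.7},
    {"offset": [0, 0, 6], "spin": 0, "fingers": 0.7},
    {"offset": [0, 0, 6], "spin": 0, "fingers": 1},
    {"offset": [-2, 4, 6], "spin": 0, "fingers": 1},
    {"offset": [-3, 5.5, 1], "spin": 0, "fingers": 1},
  ],
)

```text
clock: 6.65
position: [0.5583, -0.148, 0.2398]
orientation: [3.141, -0.008, -0.189]
ft_force: [0.8, 1.7, 0.9]
grip_width: 0.0865
gripper_force: 0.0
```

Run:
```python
from h import *
s=arm.sense(); print(s['joint_positions'].round(3),s['position'])
st=np.load('w1.npy',allow_pickle=True).item()
C=[]
for q in [(52,170),(480,103),(503,415),(82,462)]:
    p=won((q[0]/7+90-.43,q[1]/7+80-.43),.05,st); C.append(p)
C=np.array(C); print(C.round(4),C.mean(0),dk(C.mean(0)))
a=(C[1]+C[2]-C[0]-C[3])/2; b=(C[0]+C[1]-C[2]-C[3])/2
print(np.linalg.norm(a),np.linalg.norm(b),np.degrees(np.arctan2(a[1],a[0])),np.degrees(np.arctan2(b[1],b[0])))
```

```text
[ 0.493  0.361 -0.412  1.702  0.161  1.103 -1.727] [ 0.55833984 -0.14798592  0.23984095]
[[0.5669 0.1022]
 [0.5556 0.0056]
 [0.4945 0.0135]
 [0.5056 0.1096]] [0.53063643 0.05772324] [-0.1776  0.0018]
0.09700303042845154 0.061729144522718334 -96.60846065350191 -7.085734329187308
```

>>> jog_arm(
  targets=[
    {"offset": [-0.2, 2.5, 0], "spin": 0.18, "fingers": 1},
    {"offset": [-0.2, 2.5, 0], "spin": 0.18, "fingers": 1},
    {"offset": [-0.2, 2.5, 0], "spin": 0.18, "fingers": 1},
    {"offset": [-0.2, 2.5, 0], "spin": 0.18, "fingers": 1},
    {"offset": [-0.2, 2.5, 0], "spin": 0.18, "fingers": 1},
  ],
)

```text
clock: 7.28
position: [0.5465, -0.0217, 0.2361]
orientation: [3.14, -0.001, 0.72]
ft_force: [0.0, 0.2, -0.2]
grip_width: 0.0878
gripper_force: 0.0
```

>>> jog_arm(
  targets=[
    {"offset": [-0.2, 2.5, 0], "spin": 0.18, "fingers": 1},
    {"offset": [-0.2, 2.5, 0], "spin": 0.18, "fingers": 1},
    {"offset": [-0.2, 2.5, 0], "spin": 0.18, "fingers": 1},
    {"offset": [-0.2, 2.5, 0], "spin": 0.18, "fingers": 1},
    {"offset": [0, 0, 0], "spin": 0, "fingers": 1},
  ],
)

```text
clock: 7.9
position: [0.5383, 0.0794, 0.2359]
orientation: [3.14, -0.001, 1.437]
ft_force: [-0.1, -0.1, -0.4]
grip_width: 0.0879
gripper_force: 0.0
```

>>> jog_arm(
  targets=[
    {"offset": [0, 0, 0], "spin": 0, "fingers": 1},
    {"offset": [0, 0, 0], "spin": 0, "fingers": 1},
  ],
)

```text
clock: 8.15
position: [0.5388, 0.0761, 0.2348]
orientation: [3.141, 0.001, 1.43]
ft_force: [-0.2, -0.0, 0.3]
grip_width: 0.0882
gripper_force: 0.0
```

```bash
sed -i '/blue/d;/red/d;/orange/d' look.py; python3 look.py w2
```

```text
8.15 [0.53875645 0.07607745 0.23479762] [3.14119720e+00 8.16026252e-04 1.43000188e+00] [-0.22461964 -0.02545902  0.33972717]
```

View pics/w2b.png

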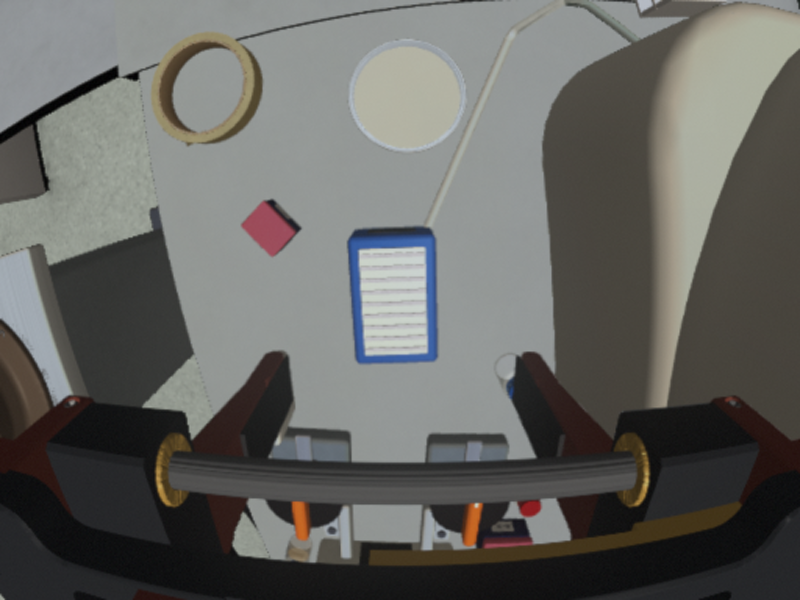

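Wrist view: the cassette's top corners are at about (349,240), (436,237), (437,360) and (357,362). The petri dish, decoy and tape are well clear, and the cord runs by its rear right corner.

Run:
```python
from h import *
st=np.load('w2.npy',allow_pickle=True).item(); im=cv2.imread('pics/w2.png')
hsv=cv2.cvtColor(im,cv2.COLOR_BGR2HSV); m=cv2.inRange(hsv,np.array((100,120,90)),np.array((125,255,255)));m[:, :200]=0; m[:,300:]=0; m[:130]=0;m[260:]=0
ys,xs=np.where(m); r=cv2.minAreaRect(np.array([won((x,y),.05,st) for x,y in zip(xs,ys)]).astype(np.float32)*1000); print(r,dk(np.array(r[0])/1000))
C=np.array([won((x*.64,y*.64),.05,st) for x,y in[(349,240),(436,237),(437,360),(357,362)]])
print(C.round(4),C.mean(0),dk(C.mean(0)))
a=(C[3]+C[2]-C[0]-C[1])/2; b=(C[1]+C[2]-C[0]-C[3])/2
print(np.linalg.norm(a),np.linalg.norm(b),np.degrees(np.arctan2(a[1],a[0])),np.degrees(np.arctan2(b[1],b[0])))
```

```text
((530.66845703125, 60.793487548828125), (97.61111450195312, 61.661991119384766), 83.94867706298828) [-0.1806  0.0013]
[[0.5058 0.1099]
 [0.5676 0.1032]
 [0.557  0.0087]
 [0.4956 0.0157]] [0.53147157 0.05938061] [-0.1794  0.0023]
0.09489232567827031 0.06197678298230027 -96.30351493570765 -6.3383859352921545
```

>>> jog_arm(
  targets=[
    {"offset": [-0.4, 1.6, -2], "spin": 0.034, "fingers": 1},
    {"offset": [0, 0, -5], "spin": 0, "fingers": 1},
    {"offset": [0, 0, -5], "spin": 0, "fingers": 1},
    {"offset": [0, 0, -3], "spin": 0, "fingers": 1},
    {"offset": [0, 0, 0], "spin": 0, "fingers": 1},
  ],
)

```text
clock: 8.82
position: [0.5332, 0.0925, 0.0827]
orientation: [-3.137, 0.001, 1.467]
ft_force: [-0.3, 0.3, 0.5]
grip_width: 0.088
gripper_force: 0.0
```

>>> jog_arm(
  targets=[
    {"offset": [0, 0, -2], "spin": 0, "fingers": 1},
    {"offset": [0, 0, -1.7], "spin": 0, "fingers": 0.6},
    {"offset": [0, 0, 0], "spin": 0, "fingers": 0.6},
    {"offset": [0, 0, 0], "spin": 0, "fingers": 0.6},
    {"offset": [0, 0, 0], "spin": 0, "fingers": 0.6},
  ],
  squeeze=25,
)

```text
clock: 9.45
position: [0.5347, 0.0935, 0.0479]
orientation: [3.141, -0.0, 1.468]
ft_force: [0.1, -0.0, -1.9]
grip_width: 0.0642
gripper_force: 25.0
```

>>> jog_arm(
  targets=[
    {"offset": [0, 0, 0], "spin": -0.069, "fingers": 0.6},
    {"offset": [-0.45, -2.57, 0], "spin": 0, "fingers": 0.6},
    {"offset": [-0.45, -2.57, 0], "spin": 0, "fingers": 0.6},
    {"offset": [-0.44, -2.56, 0], "spin": 0, "fingers": 0.6},
    {"offset": [0, 0, 0], "spin": 0, "fingers": 0.6},
  ],
)

```text
clock: 10.07
position: [0.5211, 0.0143, 0.0478]
orientation: [3.141, 0.001, 1.395]
ft_force: [0.4, 0.6, -2.6]
grip_width: 0.0636
gripper_force: 25.0
```

>>> jog_arm(
  targets=[
    {"offset": [0, 0, 0], "spin": 0, "fingers": 0.6},
  ],
)

```text
clock: 10.2
position: [0.5215, 0.0173, 0.0479]
orientation: [3.141, -0.001, 1.399]
ft_force: [-0.2, -0.3, -1.9]
grip_width: 0.0638
gripper_force: 25.0
```

Run:
```python
from h import *
s=arm.sense(); print(s['position'],dk(s['position']),s['orientation'],s['ft_force'])
im=save('scene','s1.png')[150:260,205:325]
cv2.imwrite('pics/s1c.png',cv2.resize(im,None,fx=6,fy=5.45,interpolation=cv2.INTER_CUBIC))
hs=cv2.cvtColor(cv2.imread('pics/s1.png'),cv2.COLOR_BGR2HSV)
```

```text
[0.52146949 0.01734822 0.04792278] [-0.1363 -0.0003] [ 3.14087798e+00 -8.76546085e-04  1.39902679e+00] [-0.1772392  -0.34256251 -1.85154977]
```

View pics/s1c.png

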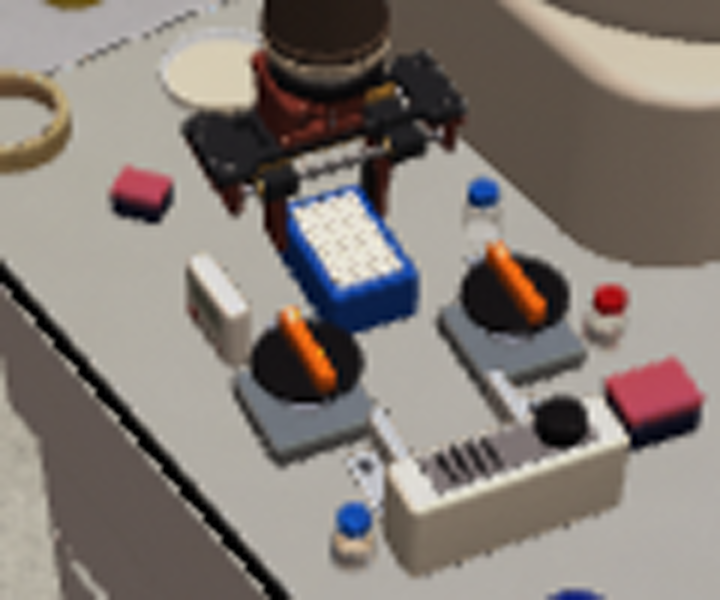

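The block stands upright past the dock's +y side and the cassette is lined up at the mouth. Next I'll insert it.

>>> jog_arm(
  targets=[
    {"offset": [-0.26, -1.48, 0], "spin": 0, "fingers": 0.6},
    {"offset": [-0.26, -1.48, 0], "spin": 0, "fingers": 0.6},
    {"offset": [-0.26, -1.48, 0], "spin": 0, "fingers": 0.6},
    {"offset": [0, 0, 0], "spin": 0, "fingers": 0.6},
  ],
)

```text
clock: 10.75
position: [0.5131, -0.0301, 0.0476]
orientation: [-3.142, 0.001, 1.396]
ft_force: [-0.3, -1.3, 0.5]
grip_width: 0.0638
gripper_force: 25.0
```

>>> jog_arm(
  targets=[
    {"offset": [-0.26, -1.48, 0], "spin": 0, "fingers": 0.6},
    {"offset": [-0.26, -1.48, 0], "spin": 0, "fingers": 0.6},
    {"offset": [-0.26, -1.48, 0], "spin": 0, "fingers": 0.6},
    {"offset": [0, 0, 0], "spin": 0, "fingers": 0.6},
    {"offset": [0, 0, 0], "spin": 0, "fingers": 0.6},
  ],
)

```text
clock: 11.38
position: [0.5054, -0.0729, 0.0476]
orientation: [-3.142, 0.001, 1.398]
ft_force: [0.6, -1.6, 1.1]
grip_width: 0.0639
gripper_force: 25.0
```

>>> jog_arm(
  targets=[
    {"offset": [0, 0, 0], "spin": 0, "fingers": 0.82},
    {"offset": [0, 0, 0], "spin": 0, "fingers": 0.82},
    {"offset": [0, 0, 3], "spin": 0, "fingers": 0.82},
    {"offset": [0, 0, 5], "spin": 0, "fingers": 0.5},
    {"offset": [0.8, 4.5, 0], "spin": 0, "fingers": 0},
  ],
)

```text
clock: 12.0
position: [0.5155, -0.0304, 0.1304]
orientation: [3.136, 0.001, 1.392]
ft_force: [0.5, 0.0, -0.7]
grip_width: 0.0555
gripper_force: 0.0
```

>>> jog_arm(
  targets=[
    {"offset": [0, 0, 0], "spin": 0, "fingers": 0},
    {"offset": [0, 0, 0], "spin": 0, "fingers": 0},
    {"offset": [0, 0, 0], "spin": 0, "fingers": 0},
    {"offset": [0, 0, -4], "spin": 0, "fingers": 0},
    {"offset": [0, 0, -4.6], "spin": 0, "fingers": 0},
  ],
)

```text
clock: 12.62
position: [0.5141, -0.0285, 0.0409]
orientation: [3.14, 0.0, 1.397]
ft_force: [0.8, -0.7, 0.5]
grip_width: 0.0056
gripper_force: 0.0
```

>>> jog_arm(
  targets=[
    {"offset": [0, 0, 0], "spin": 0, "fingers": 0},
    {"offset": [0, 0, 0], "spin": 0, "fingers": 0},
  ],
)

```text
clock: 12.88
position: [0.5141, -0.0273, 0.0426]
orientation: [3.141, -0.0, 1.399]
ft_force: [-0.1, 0.6, 0.5]
grip_width: 0.0004
gripper_force: 0.0
```

>>> jog_arm(
  targets=[
    {"offset": [-0.26, -1.48, 0], "spin": 0, "fingers": 0},
    {"offset": [-0.17, -0.985, 0], "spin": 0, "fingers": 0},
    {"offset": [-0.17, -0.985, 0], "spin": 0, "fingers": 0},
    {"offset": [-0.17, -0.985, 0], "spin": 0, "fingers": 0},
    {"offset": [0, 0, 0], "spin": 0, "fingers": 0},
  ],
)

```text
clock: 13.5
position: [0.5054, -0.0732, 0.0415]
orientation: [-3.141, 0.001, 1.397]
ft_force: [-0.0, 0.3, -0.1]
grip_width: 0.0004
gripper_force: 0.0
```

>>> jog_arm(
  targets=[
    {"offset": [-0.17, -0.985, 0], "spin": 0, "fingers": 0},
    {"offset": [-0.17, -0.985, 0], "spin": 0, "fingers": 0},
    {"offset": [-0.17, -0.985, 0], "spin": 0, "fingers": 0},
    {"offset": [-0.09, -0.5, 0], "spin": 0, "fingers": 0},
    {"offset": [0, 0, 0], "spin": 0, "fingers": 0},
  ],
)

```text
clock: 14.12
position: [0.4995, -0.1071, 0.0414]
orientation: [-3.141, 0.001, 1.398]
ft_force: [-0.3, -0.5, 0.4]
grip_width: 0.0
gripper_force: 0.0
```

>>> jog_arm(
  targets=[
    {"offset": [-0.07, -0.4, 0], "spin": 0, "fingers": 0},
    {"offset": [-0.07, -0.4, 0], "spin": 0, "fingers": 0},
    {"offset": [0, 0, 0], "spin": 0, "fingers": 0},
    {"offset": [0, 0, 0], "spin": 0, "fingers": 0},
  ],
)

```text
clock: 14.62
position: [0.4984, -0.1144, 0.0416]
orientation: [-3.142, 0.0, 1.399]
ft_force: [0.7, 0.0, 0.4]
grip_width: 0.0008
gripper_force: 0.0
```

>>> jog_arm(
  targets=[
    {"offset": [-0.03, -0.2, 0], "spin": 0, "fingers": 0},
    {"offset": [-0.03, -0.15, 0], "spin": 0, "fingers": 0},
    {"offset": [0, 0, 0], "spin": 0, "fingers": 0},
    {"offset": [0, 0, 0], "spin": 0, "fingers": 0},
  ],
)

```text
clock: 15.12
position: [0.4979, -0.1178, 0.0416]
orientation: [3.142, 0.0, 1.399]
ft_force: [-0.3, 1.1, 0.6]
grip_width: 0.0003
gripper_force: 0.3
```

>>> jog_arm(
  targets=[
    {"offset": [-0.03, -0.15, 0], "spin": 0, "fingers": 0},
    {"offset": [0, 0, 0], "spin": 0, "fingers": 0},
    {"offset": [0, 0, 0], "spin": 0, "fingers": 0},
  ],
)

```text
clock: 15.5
position: [0.4981, -0.1182, 0.0417]
orientation: [3.141, -0.002, 1.4]
ft_force: [1.4, 4.2, -0.6]
grip_width: 0.0002
gripper_force: 2.5
```

>>> jog_arm(
  targets=[
    {"offset": [-0.03, -0.15, 0], "spin": 0, "fingers": 0},
    {"offset": [0, 0, 0], "spin": 0, "fingers": 0},
    {"offset": [0, 0, 0], "spin": 0, "fingers": 0},
  ],
)

```text
clock: 15.88
position: [0.4982, -0.1183, 0.0418]
orientation: [3.14, -0.003, 1.401]
ft_force: [2.3, 9.0, -1.7]
grip_width: 0.0004
gripper_force: 4.5
```

```bash
python3 look.py w3
```

```text
15.875 [ 0.49817081 -0.11826134  0.04176036] [ 3.14018262 -0.00325659  1.40072118] [ 2.32815293  9.04298368 -1.70953819]
```

View pics/w3b.png

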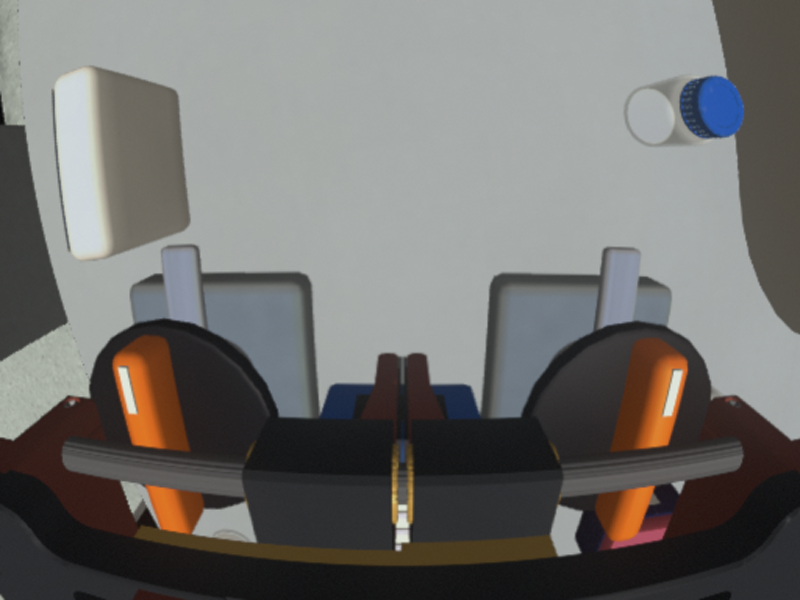

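>>> jog_arm(
  targets=[
    {"offset": [-0.05, -0.3, 0], "spin": 0, "fingers": 0},
    {"offset": [0, 0, 0], "spin": 0, "fingers": 0},
    {"offset": [0, 0, 0], "spin": 0, "fingers": 0},
  ],
)

```text
clock: 16.3
position: [0.4981, -0.1183, 0.0418]
orientation: [3.14, -0.007, 1.403]
ft_force: [3.1, 16.7, -1.1]
grip_width: 0.0004
gripper_force: 8.5
```

>>> jog_arm(
  targets=[
    {"offset": [0.5, 3, 0], "spin": 0, "fingers": 0},
    {"offset": [0.5, 3, 2], "spin": 0, "fingers": 0},
    {"offset": [0, 0, 6], "spin": 0, "fingers": 0},
    {"offset": [0, 0, 2], "spin": 0, "fingers": 0.4},
    {"offset": [0, 0, 0], "spin": 0, "fingers": 0.4},
  ],
)

```text
clock: 16.92
position: [0.5074, -0.0645, 0.1429]
orientation: [3.139, 0.001, 1.398]
ft_force: [-0.2, -0.5, -0.8]
grip_width: 0.0171
gripper_force: 0.0
```

Run:
```python
from h import *
s=arm.sense(); print(s['position'],s['orientation'],s['joint_positions'].round(3),s['clock'])
print('left d',(wd(0,.074)-s['position'][:2])*100)
```

```text
[ 0.50742695 -0.0644946   0.14291039] [3.13884018e+00 1.29956463e-03 1.39805012e+00] [ 0.649  0.447 -0.783  1.939  0.399  0.912 -0.507] 16.925
left d [ 6.39730467 -6.52053964]
```

>>> jog_arm(
  targets=[
    {"offset": [3.2, -3.25, 0], "spin": 0, "fingers": 0.4},
    {"offset": [3.2, -3.25, 0], "spin": 0, "fingers": 0.4},
    {"offset": [0, 0, 0], "spin": 0, "fingers": 0.4},
    {"offset": [0, 0, -3], "spin": 0, "fingers": 0.4},
    {"offset": [0, 0, 0], "spin": 0, "fingers": 0.4},
  ],
)

```text
clock: 17.55
position: [0.5681, -0.1281, 0.1088]
orientation: [-3.136, -0.0, 1.399]
ft_force: [-0.0, 0.1, 0.2]
grip_width: 0.035
gripper_force: 0.0
```

>>> jog_arm(
  targets=[
    {"offset": [0, 0, 0], "spin": 0, "fingers": 0.4},
  ],
)

```text
clock: 17.68
position: [0.5704, -0.1282, 0.1117]
orientation: [-3.141, -0.0, 1.4]
ft_force: [-0.1, -0.3, -0.2]
grip_width: 0.0351
gripper_force: 0.0
```

```bash
python3 look.py w4
python3 - <<'E'
from h import *
s=arm.sense(); print('left d',(wd(0,.074)-s['position'][:2])*100)
im=cv2.imread('pics/w4.png'); wblobs(im,s,(5,150,100),(18,255,255),.086)
E
```

```text
17.675 [ 0.5703599  -0.1281526   0.11171728] [-3.14084468e+00 -1.33265970e-04  1.39959042e+00] [-0.0563458  -0.30054951 -0.15816924]
left d [ 0.06150641 -0.13958847]
1654 [ 64.6 228.5] [-0.0024 -0.0677] [array([ 432.2, -103.1]), array([67. , 21.9]), np.float64(79.9)]
1591 [257.8 236.2] [-0.0018  0.0739] [array([ 571.6, -127.9]), array([67.8, 11.5]), np.float64(79.6)]
```

View pics/w4b.png

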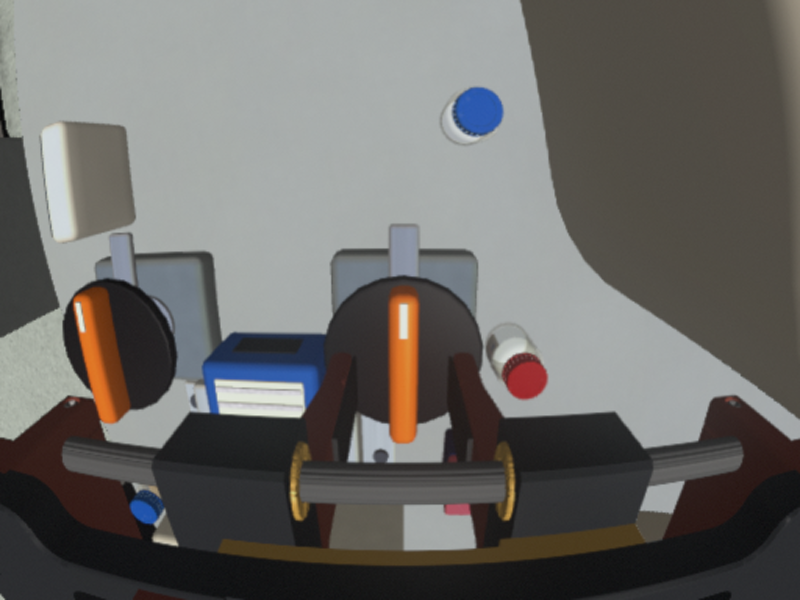

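The wing sits midway between the open fingers, and the cassette is well past the tongue line. Next I'll grip the wing.

>>> jog_arm(
  targets=[
    {"offset": [0.1, -0.1, -1.5], "spin": 0, "fingers": 0.4},
    {"offset": [0, 0, -0.9], "spin": 0, "fingers": 0.4},
    {"offset": [0, 0, 0], "spin": 0, "fingers": 0},
    {"offset": [0, 0, 0], "spin": 0, "fingers": 0},
    {"offset": [0, 0, 0], "spin": 0, "fingers": 0},
  ],
  squeeze=45,
)

```text
clock: 18.35
position: [0.571, -0.1295, 0.0876]
orientation: [-3.14, 0.0, 1.399]
ft_force: [-1.9, 0.3, 1.8]
grip_width: 0.0115
gripper_force: 45.0
```

>>> jog_arm(
  targets=[
    {"offset": [0, 0, -0.4], "spin": 0, "fingers": 0},
    {"offset": [0, 0, -0.4], "spin": 0, "fingers": 0},
    {"offset": [0, 0, -0.4], "spin": 0, "fingers": 0},
    {"offset": [0, 0, 0], "spin": 0, "fingers": 0},
  ],
)

```text
clock: 18.85
position: [0.5714, -0.1295, 0.0767]
orientation: [-3.141, 0.001, 1.399]
ft_force: [-7.8, 1.2, 14.7]
grip_width: 0.0118
gripper_force: 45.0
```

>>> jog_arm(
  targets=[
    {"offset": [0, 0, 0], "spin": 0.15, "fingers": 0},
    {"offset": [0, 0, 0], "spin": 0.15, "fingers": 0},
    {"offset": [0, 0, 0], "spin": 0.15, "fingers": 0},
    {"offset": [0, 0, 0], "spin": 0.15, "fingers": 0},
    {"offset": [0, 0, 0], "spin": 0.15, "fingers": 0},
  ],
)

```text
clock: 19.48
position: [0.571, -0.1295, 0.0767]
orientation: [-3.14, -0.0, 2.154]
ft_force: [-10.4, 0.0, 16.2]
grip_width: 0.0118
gripper_force: 45.0
```

>>> jog_arm(
  targets=[
    {"offset": [0, 0, 0], "spin": 0.15, "fingers": 0},
    {"offset": [0, 0, 0], "spin": 0.15, "fingers": 0},
    {"offset": [0, 0, 0], "spin": 0.15, "fingers": 0},
    {"offset": [0, 0, 0], "spin": 0.15, "fingers": 0},
    {"offset": [0, 0, 0], "spin": 0.15, "fingers": 0},
  ],
)

```text
clock: 20.1
position: [0.5706, -0.1298, 0.0767]
orientation: [-3.14, -0.002, 2.903]
ft_force: [-11.2, -0.3, 18.0]
grip_width: 0.0116
gripper_force: 45.0
```

>>> jog_arm(
  targets=[
    {"offset": [0, 0, 0], "spin": 0.08, "fingers": 0},
    {"offset": [0, 0, 0], "spin": 0, "fingers": 0},
    {"offset": [0, 0, 0], "spin": 0, "fingers": 0},
  ],
)

```text
clock: 20.48
position: [0.5706, -0.1299, 0.0766]
orientation: [-3.14, -0.002, 2.978]
ft_force: [-11.4, -1.0, 17.9]
grip_width: 0.0115
gripper_force: 45.0
```

>>> jog_arm(
  targets=[
    {"offset": [0, 0, 0.3], "spin": 0, "fingers": 0},
    {"offset": [0, 0, 0.3], "spin": 0, "fingers": 0},
    {"offset": [0, 0, 0], "spin": 0, "fingers": 0},
  ],
)

```text
clock: 20.85
position: [0.5703, -0.1299, 0.0814]
orientation: [-3.141, -0.003, 2.978]
ft_force: [-8.1, 0.1, 6.4]
grip_width: 0.0117
gripper_force: 45.0
```

>>> jog_arm(
  targets=[
    {"offset": [0, 0, 0], "spin": 0, "fingers": 0.4},
    {"offset": [0, 0, 0], "spin": 0, "fingers": 0.4},
    {"offset": [0, 0, 0], "spin": 0, "fingers": 0.4},
    {"offset": [0, 0, 3], "spin": 0, "fingers": 0.4},
    {"offset": [0, 0, 4], "spin": 0, "fingers": 0.4},
  ],
)

```text
clock: 21.48
position: [0.5713, -0.1297, 0.1515]
orientation: [3.141, -0.002, 2.979]
ft_force: [0.5, -0.5, -0.1]
grip_width: 0.0351
gripper_force: 0.0
```

>>> jog_arm(
  targets=[
    {"offset": [-4, 0.7, 0], "spin": -0.18, "fingers": 0.4},
    {"offset": [-4, 0.7, 0], "spin": -0.18, "fingers": 0.4},
    {"offset": [-4, 0.7, 0], "spin": -0.18, "fingers": 0.4},
    {"offset": [-2.5, 0.4, 0], "spin": -0.18, "fingers": 0.4},
    {"offset": [0, 0, 0], "spin": -0.18, "fingers": 0.4},
  ],
)

```text
clock: 22.1
position: [0.425, -0.105, 0.1516]
orientation: [-3.14, 0.001, 2.073]
ft_force: [0.2, 0.0, 0.7]
grip_width: 0.0351
gripper_force: 0.0
```

>>> jog_arm(
  targets=[
    {"offset": [0, 0, 0], "spin": -0.18, "fingers": 0.4},
    {"offset": [0, 0, 0], "spin": -0.18, "fingers": 0.4},
    {"offset": [0, 0, 0], "spin": -0.18, "fingers": 0.4},
    {"offset": [0, 0, 0], "spin": -0.138, "fingers": 0.4},
    {"offset": [0, 0, 0], "spin": 0, "fingers": 0.4},
  ],
)

```text
clock: 22.72
position: [0.427, -0.1046, 0.1518]
orientation: [3.141, 0.0, 1.402]
ft_force: [-0.4, -0.1, 0.9]
grip_width: 0.0352
gripper_force: 0.0
```

```bash
python3 look.py w5
python3 - <<'E'
from h import *
s=arm.sense(); print('right d',(wd(0,-.074)-s['position'][:2])*100, s['joint_positions'].round(2))
im=cv2.imread('pics/w5.png'); wblobs(im,s,(5,150,100),(18,255,255),.086)
E
```

```text
22.725 [ 0.42695573 -0.10464063  0.15175111] [3.14091047e+00 4.37126986e-04 1.40224997e+00] [-0.3603429  -0.12587362  0.85454887]
right d [-0.12962779  0.03163724] [ 0.89  0.33 -0.89  2.08  0.34  0.87 -0.36]
1141 [254.2 212.4] [-0.0026 -0.0744] [array([ 425.6, -101.7]), array([65.9, 11.3]), np.float64(79.8)]
780 [424.2 210.7] [-0.0034  0.0686] [array([ 566.7, -125.4]), array([12.4, 66.9]), np.float64(79.8)]
```

View pics/w5b.png

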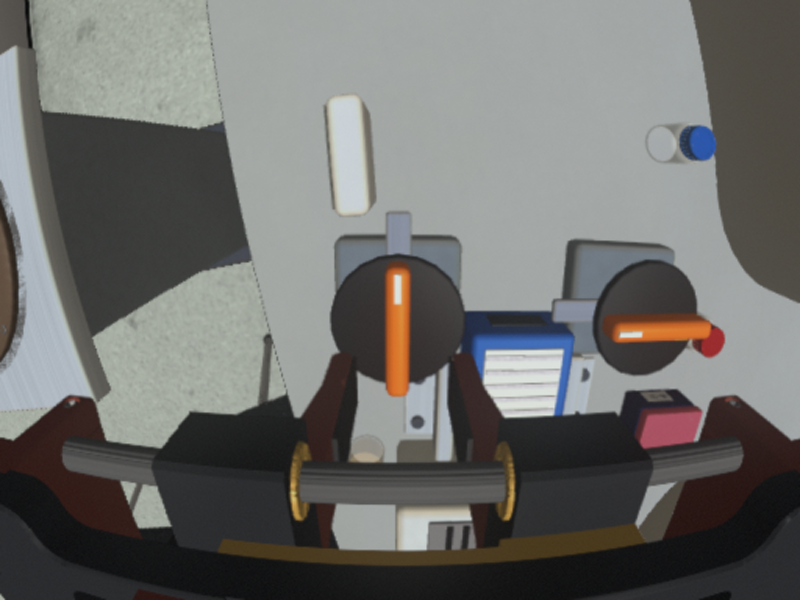

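The left fastener is turned across the bay, with its tongue over the cassette's rear edge. Next is the right one.

>>> jog_arm(
  targets=[
    {"offset": [-0.13, 0.05, -3], "spin": 0, "fingers": 0.4},
    {"offset": [0, 0, -2.4], "spin": 0, "fingers": 0.4},
    {"offset": [0, 0, -1], "spin": 0, "fingers": 0.4},
    {"offset": [0, 0, 0], "spin": 0, "fingers": 0.4},
  ],
)

```text
clock: 23.28
position: [0.4253, -0.104, 0.0874]
orientation: [-3.141, -0.001, 1.402]
ft_force: [-0.4, 0.3, -0.1]
grip_width: 0.035
gripper_force: 0.0
```

>>> jog_arm(
  targets=[
    {"offset": [0, 0, 0], "spin": 0, "fingers": 0},
    {"offset": [0, 0, 0], "spin": 0, "fingers": 0},
    {"offset": [0, 0, 0], "spin": 0, "fingers": 0},
    {"offset": [0, 0, 0], "spin": 0, "fingers": 0},
  ],
)

```text
clock: 23.78
position: [0.4251, -0.1043, 0.0878]
orientation: [-3.141, 0.0, 1.401]
ft_force: [-1.9, 1.6, 2.6]
grip_width: 0.0118
gripper_force: 45.0
```

>>> jog_arm(
  targets=[
    {"offset": [0, 0, -0.4], "spin": 0, "fingers": 0},
    {"offset": [0, 0, -0.4], "spin": 0, "fingers": 0},
    {"offset": [0, 0, -0.4], "spin": 0, "fingers": 0},
    {"offset": [0, 0, 0], "spin": 0, "fingers": 0},
  ],
)

```text
clock: 24.28
position: [0.4257, -0.1043, 0.0768]
orientation: [3.141, 0.002, 1.401]
ft_force: [-9.2, 0.3, 28.0]
grip_width: 0.0115
gripper_force: 45.0
```

>>> jog_arm(
  targets=[
    {"offset": [0, 0, 0.06], "spin": -0.1, "fingers": 0},
    {"offset": [0, 0, 0], "spin": -0.15, "fingers": 0},
    {"offset": [0, 0, 0], "spin": -0.15, "fingers": 0},
    {"offset": [0, 0, 0], "spin": -0.15, "fingers": 0},
    {"offset": [0, 0, 0], "spin": -0.15, "fingers": 0},
  ],
)

```text
clock: 24.9
position: [0.4256, -0.1045, 0.077]
orientation: [3.14, 0.001, 0.696]
ft_force: [-6.5, 0.3, 18.5]
grip_width: 0.0118
gripper_force: 45.0
```

>>> jog_arm(
  targets=[
    {"offset": [0, 0, 0], "spin": -0.15, "fingers": 0},
    {"offset": [0, 0, 0], "spin": -0.15, "fingers": 0},
    {"offset": [0, 0, 0], "spin": -0.15, "fingers": 0},
    {"offset": [0, 0, 0], "spin": -0.15, "fingers": 0},
    {"offset": [0, 0, 0], "spin": -0.15, "fingers": 0},
  ],
)

```text
clock: 25.52
position: [0.4254, -0.1046, 0.077]
orientation: [3.14, 0.0, -0.054]
ft_force: [-7.1, 0.7, 17.7]
grip_width: 0.0117
gripper_force: 45.0
```

>>> jog_arm(
  targets=[
    {"offset": [0, 0, 0], "spin": -0.13, "fingers": 0},
    {"offset": [0, 0, 0], "spin": 0, "fingers": 0},
    {"offset": [0, 0, 0], "spin": 0, "fingers": 0},
  ],
)

```text
clock: 25.9
position: [0.4254, -0.1047, 0.0769]
orientation: [3.14, 0.0, -0.179]
ft_force: [-6.2, 0.1, 17.9]
grip_width: 0.0113
gripper_force: 45.0
```

>>> jog_arm(
  targets=[
    {"offset": [0, 0, 0.3], "spin": 0, "fingers": 0},
    {"offset": [0, 0, 0.3], "spin": 0, "fingers": 0},
    {"offset": [0, 0, 0], "spin": 0, "fingers": 0},
  ],
)

```text
clock: 26.28
position: [0.4251, -0.1047, 0.0823]
orientation: [3.141, 0.0, -0.179]
ft_force: [-3.1, -1.2, 5.3]
grip_width: 0.0118
gripper_force: 45.0
```

>>> jog_arm(
  targets=[
    {"offset": [0, 0, 0], "spin": 0, "fingers": 0.4},
    {"offset": [0, 0, 0], "spin": 0, "fingers": 0.4},
    {"offset": [0, 0, 0], "spin": 0, "fingers": 0.4},
    {"offset": [0, 0, 3], "spin": 0, "fingers": 0.4},
    {"offset": [0, 0, 5], "spin": 0, "fingers": 0.4},
  ],
)

```text
clock: 26.9
position: [0.4244, -0.1039, 0.1619]
orientation: [-3.141, 0.003, -0.179]
ft_force: [1.2, -0.6, 0.5]
grip_width: 0.0352
gripper_force: 0.0
```

>>> jog_arm(
  targets=[
    {"offset": [0, 0, 5], "spin": 0, "fingers": 0.4},
    {"offset": [0, 0, 5], "spin": 0, "fingers": 0.4},
    {"offset": [0, 0, 2], "spin": 0, "fingers": 0.4},
    {"offset": [0, 0, 0], "spin": 0, "fingers": 0.4},
  ],
)

```text
clock: 27.4
position: [0.4262, -0.1044, 0.2834]
orientation: [3.141, -0.003, -0.179]
ft_force: [0.0, -0.3, -0.8]
grip_width: 0.0354
gripper_force: 0.0
```

```bash
python3 look.py w6
python3 - <<'E'
from h import *
s=arm.sense(); 
im=cv2.imread('pics/w6.png'); wblobs(im,s,(5,150,100),(18,255,255),.082)
E
```

```text
27.4 [ 0.42623301 -0.10438014  0.28339675] [ 3.14094863 -0.00331194 -0.17935432] [ 0.0346671  -0.30904619 -0.84873012]
498 [256.8  50.2] [0.0002 0.0709] [array([ 568.3, -129.3]), array([11.3, 64.8]), np.float64(79.7)]
483 [257.5 176.4] [-0.0002 -0.0745] [array([ 425.2, -104. ]), array([10.9, 65.9]), np.float64(79.5)]
```

View pics/w6b.png

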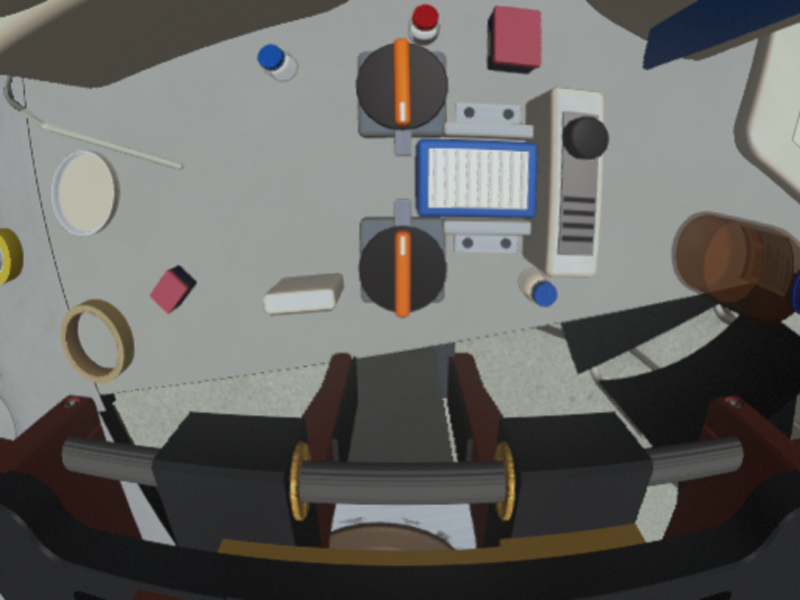

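```bash
python3 -c "
from bench import arm
print(arm.sign_off())"
```

```text
the job is handed in; nothing more can be done
None
```

The job is handed in at about 27 s of the 72 s allowed. The tube block stands upright on free bench, the cassette is home against the stop, and both fasteners are turned ninety degrees with their tongues across its back. The last picture shows both heads staying down about 4 mm, so they look caught, and the bystanders look unmoved.

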